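# Rack the routing templates by size

### The arm

A 6-joint arm with a two-finger parallel gripper is mounted at the origin on the work surface. World frame = base frame: x ahead of the robot, y to its left, z up, the work surface at z = 0. Lengths are in mm, angles in rad, forces in N, time in s.
With the tool pointing down it reaches from about 350 to 775 mm from the base axis. Payload 7.3 kg.
Tool frame: the origin (TCP) lies between the finger pads; the fingertips stand 14 mm ahead of it and the grasp point (between the pads) lies 5 mm behind it; z points along the fingers, y is the line along which they close (so a half turn about z gives the same grasp; the last joint's range is limited). The gripper opens to 92 mm and grips with 3 to 60 N. Pads are 19 mm wide; open, the fingers measure 130 mm over their backs; the gripper's body (75 mm by 190 mm) begins 47 mm behind the grasp point.
Start: joints at [0.974, 0.342, 1.524, -0, 1.275, -0.146], TCP at [228.723, 472.577, 240.741] pointing down, gripper open.
Joint ranges: [-2.53, 2.53], [-0.77, 2.02], [0.04, 2.7], [-1, 4.14], [0.28, 2.66], [-3.11, 3.11]. Speed limits (rad/s): [2.57, 2.57, 3.14, 3.14, 3.14, 3.14].

### API

Orientations are given as [roll, pitch, yaw] about the fixed x, y, z axes, in that order (R = Rz(yaw) Ry(pitch) Rx(roll)).
In Python, from plant import get_obs, cams, close_job gives the robot as it stands. The module is installed in compiled form; this text tells all that it offers.
- The arm moves only by the shell command python3 -m creep 'ROWS'. ROWS is JSON, a list of rows, each an object of numbers: "hand": the opening, from 0 (shut) to 1 (fully open); "tx", "ty", "tz": the shift along the tool's x, y, z in m; "spin": the turn about the tool's z in degrees. In form: [{"hand": .., "tx": .., "ty": .., "tz": .., "spin": ..}, ...]. A call has 1 to 5 rows; each row shifts and turns the commanded pose from where the row before left it, along the tool's axes as they then stand; what a row does not reach is not made up. A row lasts 1/8 s, in which the tool goes at most 62.5 mm and 10.7 degrees, less where a joint would pass 70% of its speed; a pose out of reach is approached as far as the arm can. A call is refused whole if a number of a shift passes 0.0625 or a number of a turn 10.7, either way. A call with a gripper value outside its range is refused whole. The fingers move at their own pace and stop on an object; the grip force is fixed at half the most. Time passes only in rows, so rows that do not move let the fingers close. It gives the time, the measured TCP pose, the force, the opening and the grip force at its end, in the units of the state.
- get_obs(): the state, without advancing time (a new reading comes with each control period).
- cams.capture(name): name is "scene" or "top"; returns a dict with "color" (384x512x3 uint8, red, green, blue), "K" (3x3 intrinsics, pixels), "k1" (the pictures are not rectified: a ray, as slopes to the right and down, at radius r is drawn at 1 + k1 r^2 times it, then the intrinsics apply), "R" (3x3) and "t" (3): a world point X has camera coordinates R X + t. Camera axes: x right, y down, z forward; pixel columns grow to the right and rows downward; lengths in mm; the calibration is good to about 2 mm. A picture is of the moment at which its call begins. There is no depth.
- close_job(): hands the job in; it is judged then, once.
The state is a dict: "time": time; "joint_positions": joint angles; "dq": joint speeds; "tau": joint torques, N m; "tool_pos": TCP position; "tcp_rot": TCP orientation; "contact_force": force on the tool from outside, world axes, zero at the start; "moment": the same for the moment, N m; "grip_width": finger opening in mm; "finger_force": force on a finger pad.
Only numpy, scipy, OpenCV 4.12 (cv2) and the standard library are available. Lean on these libraries where they do the work, as an engineer would, in place of code of your own. Each camera call takes 0.05 s, during which the arm holds its last target. There are 200 camera calls.

### The job

Put the four brown routing templates away on the rack, one on each green pad, in order of size with the smallest at the end nearest the blue bench vise. One is still on the routing jig: keep it level and lift it straight up off its two dowels so that it does not bind. Set each template down gently, flat, centred on its pad and square to the rack.

Things in the scene. Friction and masses are not known exactly. Their poses are not given: they have to be found in the camera images.
- template_52: dark brown plywood routing template, 52 mm wide (y), 45 long (x), 9 thick: tote-end outline, broad foot from x = -19 mm, rounded head to x = +26. Beech bar grip in the middle, 20 (x) x 30 (y) mm, upright sides, 9 to 45 mm above the underside. Origin: underside, below the grip (centre of mass); z up. The smallest of the four; lies on the bench.
- template_70: dark brown plywood routing template, 70 mm wide (y), 60 long (x), 9 thick: tote-end outline, broad foot from x = -25 mm, rounded head to x = +35. Beech bar grip in the middle, 20 (x) x 30 (y) mm, upright sides, 9 to 45 mm above the underside. Origin: underside, below the grip (centre of mass); z up. The second smallest; lies on the bench.
- template_88: dark brown plywood routing template, 88 mm wide (y), 76 long (x), 9 thick: tote-end outline, broad foot from x = -32 mm, rounded head to x = +44. Beech bar grip in the middle, 20 (x) x 30 (y) mm, upright sides, 9 to 45 mm above the underside. Origin: underside, below the grip (centre of mass); z up. Starts on the jig, two 9 mm holes over its dowels; free once raised 24 mm.
- template_106: dark brown plywood routing template, 106 mm wide (y), 91 long (x), 9 thick: tote-end outline, broad foot from x = -38 mm, rounded head to x = +53. Beech bar grip in the middle, 20 (x) x 30 (y) mm, upright sides, 9 to 45 mm above the underside. Origin: underside, below the grip (centre of mass); z up. The largest; lies on the bench.
- pad_a: green non-slip pad, 60 x 60 x 3 mm, fixed on the plywood rack; first of four in a straight row 118 mm apart, pad_a to pad_d along the pads' +y (to the robot's left). Origin: centre of its underside; its top is 15 mm above the bench. y runs along the row. Rack rail and end cheeks are 24 mm high. Large templates overhang the pad.
- pad_b: green non-slip pad, 60 x 60 x 3 mm, fixed on the plywood rack; second of four in a straight row 118 mm apart, pad_a to pad_d along the pads' +y (to the robot's left). Origin: centre of its underside; its top is 15 mm above the bench. y runs along the row. Rack rail and end cheeks are 24 mm high. Large templates overhang the pad.
- pad_c: green non-slip pad, 60 x 60 x 3 mm, fixed on the plywood rack; third of four in a straight row 118 mm apart, pad_a to pad_d along the pads' +y (to the robot's left). Origin: centre of its underside; its top is 15 mm above the bench. y runs along the row. Rack rail and end cheeks are 24 mm high. Large templates overhang the pad.
- pad_d: green non-slip pad, 60 x 60 x 3 mm, fixed on the plywood rack; fourth of four in a straight row 118 mm apart, pad_a to pad_d along the pads' +y (to the robot's left). Origin: centre of its underside; its top is 15 mm above the bench. y runs along the row. Rack rail and end cheeks are 24 mm high. Large templates overhang the pad.
- jig: routing jig fixed to the bench: plywood base 130 (x) x 140 (y) mm, pale pine blank 92 x 104 mm on it with its top at 30 mm, two upright steel dowels, 8 mm thick, at x = 0, y = +-33 mm, up to 54 mm above the bench. Origin: centre of the underside; template_88 starts 30 mm straight above it, turned the same way.
- vise: dark blue steel bench vise, 146 mm high, 125 mm wide over its jaws, fixed on the bench beyond the left or the right end of the rack. Origin: centre of its round base, at bench level. It shows which end of the row is the small end.
Things that resemble listed ones, but are neither listed nor needed, are in the scene too. Leave any yellow look-alike of the template_88 alone.

How it is judged (in metres and radians):
At the end, for the whole second after the job is handed in: Templates flat, released, at rest, one per pad, in order of width from the vise end: 52, 70, 88, 106 mm. Each within 12 mm of its pad's centre, underside within 4 mm of the pad's top, within 0.2 rad of square (either way round), tilted under 0.06 rad (linear speed of each of template_52, template_70, template_88, template_106 below 0.02 m/s and angle between each of template_52, template_70, template_88, template_106's own z axis and vertical below 0.06 rad and ((world y of vise below 0 m and horizontal distance between template_52 and pad_a below 0.012 m and z of template_52 in the frame of pad_a between 0 and 0.007 m and angle between the x axis of template_52 and the x axis of pad_a, either way round below 0.2 rad and horizontal distance between template_70 and pad_b below 0.012 m and z of template_70 in the frame of pad_b between 0 and 0.007 m and angle between the x axis of template_70 and the x axis of pad_b, either way round below 0.2 rad and horizontal distance between template_88 and pad_c below 0.012 m and z of template_88 in the frame of pad_c between 0 and 0.007 m and angle between the x axis of template_88 and the x axis of pad_c, either way round below 0.2 rad and horizontal distance between template_106 and pad_d below 0.012 m and z of template_106 in the frame of pad_d between 0 and 0.007 m and angle between the x axis of template_106 and the x axis of pad_d, either way round below 0.2 rad) or (world y of vise above 0 m and horizontal distance between template_52 and pad_d below 0.012 m and z of template_52 in the frame of pad_d between 0 and 0.007 m and angle between the x axis of template_52 and the x axis of pad_d, either way round below 0.2 rad and horizontal distance between template_70 and pad_c below 0.012 m and z of template_70 in the frame of pad_c between 0 and 0.007 m and angle between the x axis of template_70 and the x axis of pad_c, either way round below 0.2 rad and horizontal distance between template_88 and pad_b below 0.012 m and z of template_88 in the frame of pad_b between 0 and 0.007 m and angle between the x axis of template_88 and the x axis of pad_b, either way round below 0.2 rad and horizontal distance between template_106 and pad_a below 0.012 m and z of template_106 in the frame of pad_a between 0 and 0.007 m and angle between the x axis of template_106 and the x axis of pad_a, either way round below 0.2 rad))); the robot touches nothing.
It fails at once if template_88 is tilted more than 0.2 rad while still on the jig's dowels (z of template_88 in the frame of jig below 0.054 m and horizontal distance between template_88 and jig below 0.03 m and angle between template_88's own z axis and vertical above 0.2 rad).
It fails at once if template_52 is dropped or slammed down (faster than 0.7 m/s with its underside less than 45 mm above the bench) (linear speed of template_52 above 0.7 m/s and height (world z) of template_52 below 0.045 m).
It fails at once if template_70 is dropped or slammed down (faster than 0.7 m/s with its underside less than 45 mm above the bench) (linear speed of template_70 above 0.7 m/s and height (world z) of template_70 below 0.045 m).
It fails at once if template_88 is dropped or slammed down (faster than 0.7 m/s with its underside less than 45 mm above the bench) (linear speed of template_88 above 0.7 m/s and height (world z) of template_88 below 0.045 m).
It fails at once if template_106 is dropped or slammed down (faster than 0.7 m/s with its underside less than 45 mm above the bench) (linear speed of template_106 above 0.7 m/s and height (world z) of template_106 below 0.045 m).
It also fails if it takes over 109 s, if anything falls off the work surface, if the arm or the gripper's body presses on something with over 40 N, if the wrist force passes 120 N, or if a joint passes its speed limit or range.

## Working session

There is one attempt and no reset: what is moved stays moved. The work goes in short steps, Python scripts to look and compute and a shell command to move; the robot and the scene stay as the last step left them, time stands still between calls to the robot, and variables do not carry over. Pictures are saved under pics/ and viewed, at most 14 in all, crops included, and the job is handed in when it is done.

```bash
mkdir -p pics; python3 - <<'E'
from plant import get_obs,cams
import cv2,pickle
o=get_obs();print({k:o[k] for k in('time','tool_pos','tcp_rot','grip_width')})
d={}
for n in('scene','top'):
    c=cams.capture(n);d[n]=c;cv2.imwrite(f'pics/{n}0.png',c['color'][:,:,::-1]);print(n,c['K'],c['k1'],c['R'],c['t'])
pickle.dump(d,open('d0.pkl','wb'))
E
```

```text
{'time': 0.0, 'tool_pos': array([228.48992128, 472.22693255, 240.03914694]), 'tcp_rot': array([-3.14003736e+00, -2.17502499e-04,  2.69079312e+00]), 'grip_width': 91.671414290844}
scene [[476.83458062   0.         252.23865901]
 [  0.         476.83458062 196.65797533]
 [  0.           0.           1.        ]] 0.04281984173390032 [[-0.38515661  0.92282116 -0.00744867]
 [ 0.66631119  0.27249487 -0.69410082]
 [-0.6385012  -0.27230065 -0.71983927]] [ 195.28308479 -281.98941779 1606.70355511]
top [[443.08642983   0.         249.71761689]
 [  0.         443.08642983 187.11236215]
 [  0.           0.           1.        ]] -0.12544482385903405 [[-0.00596418 -0.9997524   0.02143729]
 [-0.99615438  0.00406604 -0.08752092]
 [ 0.08741208 -0.02187685 -0.99593199]] [  -7.76273206  498.9706351  1263.38372117]
```

View pics/top0.png

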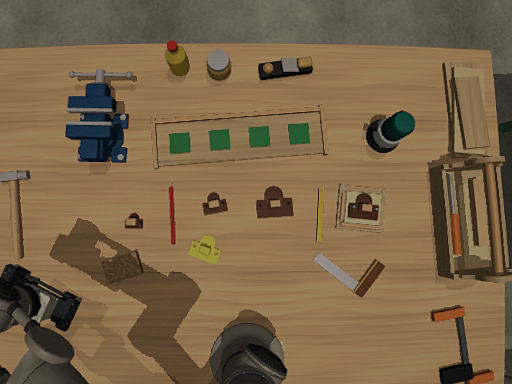

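View pics/scene0.png

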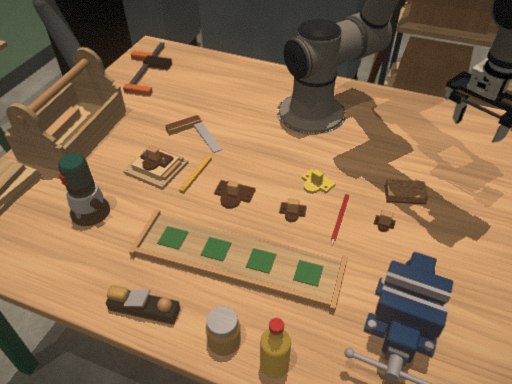

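The top view shows the vise at the left (y>0), near pixel (97,120). The pads are at (180,143), (219,139), (260,136) and (298,133). The 52 template is at (133,221), the 70 at (214,203), the 106 at (274,203), and the 88 on the jig at (364,207). The yellow decoy is at (205,248). In the scene view the same four templates are at (384,222), (293,209), (234,192) and (156,158). Next I'll zoom in and measure.

```bash
cat > h.py <<'E'
import numpy as np,cv2
def ray(c,uv,z):
    uv=np.atleast_2d(np.float64(uv)); D=np.array([c['k1'],0,0,0,0.])
    n=cv2.undistortPoints(uv.reshape(-1,1,2),c['K'],D).reshape(-1,2)
    # drawn = s*(1+k1 r^2): same as the OpenCV radial model
    C=-c['R'].T@c['t']; d=np.c_[n,np.ones(len(n))]@c['R']
    return (C+d*((z-C[2])/d[:,2])[:,None])[:,:2]
def proj(c,X):
    return cv2.projectPoints(np.float64(X).reshape(-1,1,3),cv2.Rodrigues(c['R'])[0],c['t'],c['K'],np.array([c['k1'],0,0,0,0.]))[0].reshape(-1,2)
def blobs(c,lo,hi,amin=60):
    m=cv2.inRange(cv2.cvtColor(c['color'],cv2.COLOR_RGB2HSV),lo,hi)
    cs,_=cv2.findContours(m,cv2.RETR_EXTERNAL,cv2.CHAIN_APPROX_NONE)
    return [k.reshape(-1,2) for k in cs if cv2.contourArea(k)>amin]
E
python3 - <<'E'
from h import *
import pickle
d=pickle.load(open('d0.pkl','rb'))
for n in d:
    c=d[n]
    for b in blobs(c,(50,90,40),(80,255,200),100):
        mo=cv2.moments(b.reshape(-1,1,2)); p=(mo['m10']/mo['m00'],mo['m01']/mo['m00'])
        w=ray(c,b,15);r=cv2.minAreaRect(np.float32(w)); print(n,'pad',np.round(p,1),ray(c,p,15)[0].round(1),np.round(r[1]),round(r[2],1))
t=[((133,221),(384,222)),((214,203),(293,209)),((274,203),(234,192)),((364,207),(156,158))]
rows=[]
for i,n in enumerate(('top','scene')):
    rows.append(np.hstack([cv2.resize(d[n]['color'][q[i][1]-20:q[i][1]+20,q[i][0]-20:q[i][0]+20],(200,200),interpolation=cv2.INTER_CUBIC) for q in t]))
cv2.imwrite('pics/crops.png',np.vstack(rows)[:,:,::-1])
for q in t:
  for x in (q,): print(ray(d['top'],x[0],9),ray(d['scene'],x[1],9))
hsv=cv2.cvtColor(d['top']['color'],cv2.COLOR_RGB2HSV)
print(hsv[203,256:294].tolist()); print(hsv[210,256:294].tolist())
E
```

```text
scene pad [307.8 272.7] [631.2 195.7] [56. 56.] 5.0
scene pad [260.7 260.3] [640.3  78.1] [56. 56.] 4.9
scene pad [215.6 248.6] [649.7 -39.5] [56. 56.] 4.6
scene pad [172.4 237.2] [ 658.5 -157.3] [55. 55.] 4.8
scene pad [ 70.5 160.7] [ 516.2 -580.6] [62. 60.] 0.0
top pad [179.3 142.5] [632.2 196.3] [59. 58.] 4.2
top pad [219.2 139.3] [641.2  78.6] [59. 57.] 4.6
top pad [259.1 136.2] [650.2 -39. ] [59. 58.] 4.0
top pad [298.6 133.2] [ 659.6 -156.3] [59. 59.] 4.4
[[402.04990639 331.18419179]] [[397.73995263 329.45577276]]
[[453.93698052  94.00096238]] [[444.47391478  93.51123269]]
[[453.10621213 -81.3444753 ]] [[446.02896914 -80.81523071]]
[[ 439.56962221 -348.66090063]] [[ 403.85817945 -357.20913289]]
[[13, 139, 86], [7, 142, 63], [8, 129, 71], [7, 127, 66], [8, 117, 59], [9, 124, 72], [9, 135, 70], [8, 124, 70], [7, 131, 68], [9, 129, 69], [8, 126, 69], [9, 131, 66], [8, 142, 79], [9, 140, 42], [15, 132, 126], [17, 118, 156], [16, 114, 156], [17, 115, 153], [17, 113, 154], [17, 113, 154], [17, 113, 154], [17, 114, 154], [17, 114, 156], [18, 109, 164], [14, 129, 103], [7, 135, 64], [8, 131, 66], [8, 131, 68], [9, 124, 68], [11, 148, 67], [8, 133, 69], [12, 125, 47], [0, 39, 26], [15, 20, 26], [8, 128, 64], [8, 146, 63], [13, 137, 84], [17, 116, 154]]
[[17, 124, 113], [9, 131, 70], [9, 129, 69], [9, 131, 68], [11, 122, 71], [10, 137, 67], [9, 126, 69], [8, 137, 67], [9, 120, 70], [8, 128, 68], [9, 127, 70], [9, 131, 68], [7, 124, 70], [9, 124, 68], [8, 124, 64], [9, 132, 62], [9, 138, 63], [8, 128, 64], [8, 127, 62], [9, 134, 63], [7, 120, 66], [8, 129, 69], [10, 129, 71], [9, 129, 69], [9, 137, 69], [9, 127, 70], [10, 129, 67], [8, 126, 69], [8, 135, 70], [9, 129, 69], [9, 124, 72], [8, 126, 69], [9, 129, 69], [9, 143, 68], [7, 126, 69], [8, 137, 65], [6, 114, 67], [18, 113, 158]]
```

View pics/crops.png

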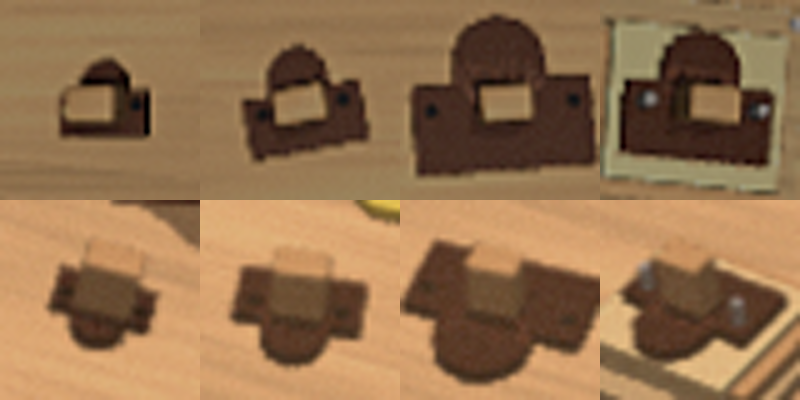

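The crops show the beech grip top clearly in both views, on dark plates with the heads pointing away from the robot (+x). Next I'll measure each plate's rectangle in the top view and the grip-top centre in both views.

```bash
cat >> h.py <<'E'
def plate(c,b,z):  # outline in mm -> centre, sides, yaw; W along y
    w=ray(c,b,z); r=cv2.minAreaRect(np.float32(w)); (a,bb),ang=r[1],r[2]
    return np.round(r[0],1),np.round(r[1],1),round(ang,1)
E
python3 - <<'E'
from h import *
import pickle
d=pickle.load(open('d0.pkl','rb'))
t=[((133,221),(384,222),9,'52'),((214,203),(293,209),9,'70'),((274,203),(234,192),9,'106'),((364,207),(156,158),39,'88')]
for q in t:
  c=d['top'];z=q[2]
  for n,p in zip(('top','scene'),q[:2]):
    hsv=cv2.cvtColor(d[n]['color'],cv2.COLOR_RGB2HSV)
    sl=np.s_[p[1]-22:p[1]+22,p[0]-22:p[0]+22]; o=np.array([p[0]-22,p[1]-22])
    m=cv2.inRange(hsv[sl],(0,40,0),(15,255,95))
    cs,_=cv2.findContours(m,cv2.RETR_EXTERNAL,cv2.CHAIN_APPROX_NONE); b=np.vstack([k.reshape(-1,2) for k in cs if cv2.contourArea(k)>25])
    print(q[3],n,'plate',plate(d[n],b+o,z))
    # grip top: bright pixels inside the plate hull (top) 
    h=np.zeros_like(m);cv2.fillConvexPoly(h,cv2.convexHull(b),255)
    if n=='top':
      g=cv2.inRange(hsv[sl],(10,60,115),(25,200,255))&cv2.erode(h,np.ones((3,3)))
      k,l,s,ce=cv2.connectedComponentsWithStats(g); i=1+s[1:,4].argmax()
      yx=np.argwhere(l==i)[:,::-1]+o
      print('   grip',s[i],ray(d[n],ce[i]+o,z+36).round(1),plate(d[n],yx,z+36))
# scene grip tops read by eye from crops
for nm,uv,z in (('52',(384-20+113/5,222-20+52/5+0),45),('70',(293-20+101/5,209-20+61/5),45),('106',(234-20+96/5,192-20+54/5),45),('88',(156-20+85/5,158-20+53/5),75)):
  print(nm,'scene grip',ray(d['scene'],uv,z).round(1))
c=d['top'];m=blobs(c,(20,30,100),(40,90,255),200)
for b in m: print('pine',plate(c,b,30))
E
```

```text
52 top plate (array([403.5, 329.6]), array([50.3, 43.8]), 89.9)
   grip [15 19 10  7 53] [[400.4 327.5]] (array([401.6, 329.6]), array([25.9, 17. ]), 90.0)
52 scene plate (array([361.9, 334.7]), array([ 49.9, 136.6]), 83.0)
70 top plate (array([456.4,  93.9]), array([59.7, 68.5]), 10.1)
   grip [17 19 10  8 66] [[450.4  93.5]] (array([450.7,  93.3]), array([19.9, 25.5]), 0.1)
70 scene plate (array([458.3,  95.3]), array([61.4, 64.8]), 11.1)
106 top plate (array([458.5, -80.9]), array([ 89.6, 105.7]), 3.7)
   grip [18 19 10  7 64] [[451.1 -81.1]] (array([451.3, -80. ]), array([25.7, 17.1]), 89.7)
106 scene plate (array([460.9, -79.6]), array([ 91.4, 103.7]), 4.0)
88 top plate (array([ 442.5, -337.6]), array([88.3, 74.5]), 83.9)
   grip [20 16 14 10 77] [[ 438.1 -339.8]] (array([ 438.2, -343. ]), array([23.1, 40.2]), 17.5)
88 scene plate (array([ 433.8, -331.5]), array([79.2, 85.6]), 39.7)
52 scene grip [[396.4 329. ]]
70 scene grip [[449.7  93.9]]
106 scene grip [[446.3 -81.7]]
88 scene grip [[ 433.1 -338.1]]
pine (array([ 436.4, -338. ]), array([104.5,  93.1]), 83.7)
pine (array([1025.3,  747.6]), array([120.2,  54.6]), 6.5)
pine (array([1011.7, -442.4]), array([147.8, 180.3]), 2.7)
pine (array([1006.8,  -60.1]), array([139.7, 396.5]), 0.6)
pine (array([1035.2,  492.8]), array([158.9,  97.4]), 87.6)
```

The vise is at y>0, so the order is 52→d, 70→c, 88→b, 106→a. Measured origins and yaws (plate and grip estimates agree within about 4 mm):

| Item | x, y (mm) | Yaw |
|---|---|---|
| template_52 | 399.5, 329.5 | 0° |
| template_70 | 451, 93 | 10° |
| template_106 | 451, -81 | 3.7° |
| template_88 | 436.5, -337.5 | -6° |
| pad d | 632, 196 | 4.45° |
| pad c | 641, 78.5 | 4.45° |
| pad b | 650, -39 | 4.45° |
| pad a | 659, -157 | 4.45° |

At tool yaw 90°, tx = world y, ty = world x and tz = down, so I'll turn there first.

```bash
python3 -m creep '[{"hand":1,"spin":10.7},{"hand":1,"spin":10.7},{"hand":1,"spin":10.7},{"hand":1,"spin":10.7},{"hand":1,"spin":10.7}]' && python3 -m creep '[{"hand":1,"spin":10.7},{"hand":1,"tx":-0.0475,"ty":0.057,"tz":0.03},{"hand":1,"tx":-0.0475,"ty":0.057,"tz":0.04},{"hand":1,"tx":-0.0475,"ty":0.057,"tz":0.04},{"hand":1}]'
```

```text
invalid input at $[0]: expected keys hand, tx, ty, tz, spin
```

```bash
python3 -m creep '[{"hand":1,"tx":0,"ty":0,"tz":0,"spin":10.7},{"hand":1,"tx":0,"ty":0,"tz":0,"spin":10.7},{"hand":1,"tx":0,"ty":0,"tz":0,"spin":10.7},{"hand":1,"tx":0,"ty":0,"tz":0,"spin":10.7},{"hand":1,"tx":0,"ty":0,"tz":0,"spin":10.7}]' && python3 -m creep '[{"hand":1,"tx":0,"ty":0,"tz":0,"spin":10.7},{"hand":1,"tx":-0.0475,"ty":0.057,"tz":0.03,"spin":0},{"hand":1,"tx":-0.0475,"ty":0.057,"tz":0.04,"spin":0},{"hand":1,"tx":-0.0475,"ty":0.057,"tz":0.04,"spin":0},{"hand":1,"tx":0,"ty":0,"tz":0,"spin":0}]'
```

```text
time: 0.72
tool_pos: [228.6, 472.4, 240.3]
tcp_rot: [-3.141, 0.001, 1.751]
contact_force: [0.3, -0.4, 0.1]
grip_width: 91.6
finger_force: 0.0
time: 1.35
tool_pos: [358.9, 361.8, 155.5]
tcp_rot: [-3.138, 0.004, 1.565]
contact_force: [-0.5, 0.1, 0.2]
grip_width: 91.7
finger_force: 0.0
```

```bash
python3 -m creep '[{"hand":1,"tx":0,"ty":0,"tz":0,"spin":0}]'
```

```text
time: 1.48
tool_pos: [357.6, 365.1, 158.0]
tcp_rot: [-3.141, -0.0, 1.569]
contact_force: [0.1, 0.5, 0.6]
grip_width: 91.4
finger_force: 0.0
```

```bash
python3 -m creep '[{"hand":1,"tx":-0.018,"ty":0.021,"tz":0.02,"spin":0},{"hand":1,"tx":-0.0175,"ty":0.021,"tz":0.02,"spin":0},{"hand":1,"tx":0,"ty":0,"tz":0.045,"spin":0},{"hand":1,"tx":0,"ty":0,"tz":0.03,"spin":0},{"hand":1,"tx":0,"ty":0,"tz":0.01,"spin":0}]' && python3 -m creep '[{"hand":1,"tx":0,"ty":0,"tz":0.005,"spin":0},{"hand":1,"tx":0,"ty":0,"tz":0,"spin":0}]'; python3 - <<'E'
from plant import cams
import cv2
r=[]
for n,p in(('top',(140,215)),('scene',(384,215))):
    im=cams.capture(n)['color'][p[1]-40:p[1]+40,p[0]-40:p[0]+40];r.append(cv2.resize(im,(400,400),interpolation=cv2.INTER_CUBIC))
cv2.imwrite('pics/g52.png',cv2.hconcat(r)[:,:,::-1])
E
```

```text
time: 2.1
tool_pos: [398.4, 330.3, 32.2]
tcp_rot: [-3.14, 0.001, 1.572]
contact_force: [0.1, 0.3, 1.0]
grip_width: 91.8
finger_force: 0.0
time: 2.35
tool_pos: [400.0, 330.2, 28.9]
tcp_rot: [3.14, -0.001, 1.571]
contact_force: [0.2, 0.2, -0.3]
grip_width: 92.0
finger_force: 0.0
```

View pics/g52.png

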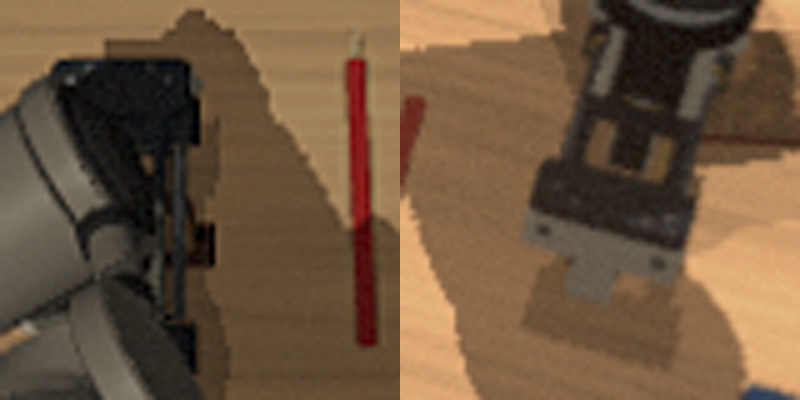

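The gripper straddles the grip: a template edge is visible at about (205,243) in the left crop, and nothing is touching. I'll close and lift.

```bash
python3 -m creep '[{"hand":0,"tx":0,"ty":0,"tz":0,"spin":0},{"hand":0,"tx":0,"ty":0,"tz":0,"spin":0},{"hand":0,"tx":0,"ty":0,"tz":0,"spin":0},{"hand":0,"tx":0,"ty":0,"tz":0,"spin":0},{"hand":0,"tx":0,"ty":0,"tz":0,"spin":0}]' && python3 -m creep '[{"hand":0,"tx":0,"ty":0,"tz":0,"spin":0},{"hand":0,"tx":0,"ty":0,"tz":-0.03,"spin":0},{"hand":0,"tx":0,"ty":0,"tz":-0.04,"spin":0},{"hand":0,"tx":0,"ty":0,"tz":-0.03,"spin":-4.4},{"hand":0,"tx":0,"ty":0,"tz":0,"spin":0}]'
```

```text
time: 3.08
tool_pos: [399.7, 329.4, 28.0]
tcp_rot: [-3.142, -0.0, 1.57]
contact_force: [0.4, 0.0, 0.8]
grip_width: 46.2
finger_force: 0.0
time: 3.7
tool_pos: [400.9, 330.2, 130.2]
tcp_rot: [3.137, -0.002, 1.647]
contact_force: [0.4, 0.1, -0.6]
grip_width: 0.8
finger_force: 0.0
```

The fingers close at only about 75 mm/s, so I lifted before they reached the grip. I'll reopen part-way, go back down and wait longer.

```bash
python3 -m creep '[{"hand":0.6,"tx":0,"ty":0,"tz":0,"spin":4.4},{"hand":0.6,"tx":0,"ty":0,"tz":0,"spin":0},{"hand":0.6,"tx":0,"ty":0,"tz":0,"spin":0},{"hand":0.6,"tx":0,"ty":0,"tz":0,"spin":0},{"hand":0.6,"tx":0,"ty":0,"tz":0,"spin":0}]' && python3 -m creep '[{"hand":0.6,"tx":0,"ty":0,"tz":0,"spin":0},{"hand":0.6,"tx":0,"ty":0,"tz":0,"spin":0},{"hand":0.6,"tx":0,"ty":0,"tz":0,"spin":0}]'; python3 - <<'E'
from plant import cams
import cv2
im=cams.capture('scene')['color'][170:250,344:424]
cv2.imwrite('pics/g52b.png',cv2.resize(im,(400,400),interpolation=cv2.INTER_CUBIC)[:,:,::-1])
E
```

```text
time: 4.32
tool_pos: [399.6, 329.4, 127.8]
tcp_rot: [-3.141, 0.0, 1.571]
contact_force: [-0.6, 0.3, 0.0]
grip_width: 46.3
finger_force: 0.0
time: 4.7
tool_pos: [399.7, 329.5, 128.0]
tcp_rot: [3.141, -0.0, 1.57]
contact_force: [-0.3, 0.9, 0.7]
grip_width: 55.0
finger_force: 0.0
```

View pics/g52b.png

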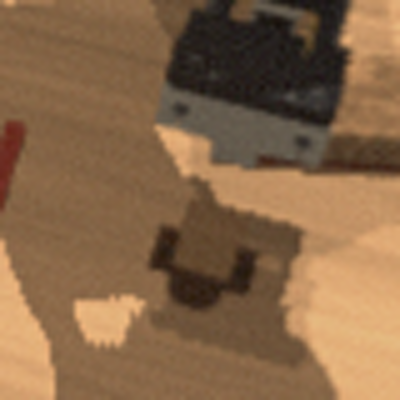

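The template is unmoved, at crop (200,265), which is image pixel (384,223). I'll go down and close on it.

```bash
python3 -m creep '[{"hand":0.6,"tx":0,"ty":0,"tz":0.045,"spin":0},{"hand":0.6,"tx":0,"ty":0,"tz":0.04,"spin":0},{"hand":0.6,"tx":0,"ty":0,"tz":0.015,"spin":0},{"hand":0,"tx":0,"ty":0,"tz":0,"spin":0},{"hand":0,"tx":0,"ty":0,"tz":0,"spin":0}]' && python3 -m creep '[{"hand":0,"tx":0,"ty":0,"tz":0,"spin":0},{"hand":0,"tx":0,"ty":0,"tz":0,"spin":0},{"hand":0,"tx":0,"ty":0,"tz":0,"spin":0},{"hand":0,"tx":0,"ty":0,"tz":0,"spin":0},{"hand":0,"tx":0,"ty":0,"tz":0,"spin":0}]'
```

```text
time: 5.38
tool_pos: [400.6, 330.1, 29.3]
tcp_rot: [3.139, -0.001, 1.57]
contact_force: [0.7, -0.6, 0.7]
grip_width: 39.5
finger_force: 0.0
time: 6.0
tool_pos: [400.2, 329.7, 28.8]
tcp_rot: [3.14, -0.001, 1.57]
contact_force: [-1.6, -0.8, 5.7]
grip_width: 19.5
finger_force: 30.0
```

Held: width 19.5 mm, force 30 N. I'll carry it to pad d.

```bash
python3 -m creep '[{"hand":0,"tx":0,"ty":0,"tz":-0.02,"spin":0},{"hand":0,"tx":0,"ty":0,"tz":-0.045,"spin":0},{"hand":0,"tx":-0.0225,"ty":0.039,"tz":-0.035,"spin":0},{"hand":0,"tx":-0.0225,"ty":0.039,"tz":0,"spin":0},{"hand":0,"tx":-0.0225,"ty":0.039,"tz":0,"spin":0}]' && python3 -m creep '[{"hand":0,"tx":-0.0225,"ty":0.039,"tz":0,"spin":0},{"hand":0,"tx":-0.0225,"ty":0.039,"tz":0,"spin":0},{"hand":0,"tx":-0.0225,"ty":0.037,"tz":0,"spin":0},{"hand":0,"tx":0,"ty":0,"tz":0,"spin":-4.4},{"hand":0,"tx":0,"ty":0,"tz":0,"spin":0}]'; python3 - <<'E'
from plant import cams
import cv2
from h import *
r=[]
c=cams.capture('top');im=c['color']
r=[cv2.resize(im[100:180,140:220],(400,400),interpolation=cv2.INTER_CUBIC)]
c=cams.capture('scene');im=c['color'];print(proj(c,[[632,196,15],[632,196,136]]))
r.append(cv2.resize(im[200:300,260:360],(400,400),interpolation=cv2.INTER_CUBIC))
cv2.imwrite('pics/p52.png',cv2.hconcat(r)[:,:,::-1])
E
```

```text
time: 6.62
tool_pos: [517.8, 261.3, 128.7]
tcp_rot: [3.14, -0.001, 1.571]
contact_force: [-0.2, 0.5, -0.6]
grip_width: 20.2
finger_force: 30.0
time: 7.25
tool_pos: [631.5, 193.9, 127.4]
tcp_rot: [-3.14, -0.0, 1.646]
contact_force: [0.3, -0.1, -0.3]
grip_width: 19.9
finger_force: 30.0
[[307.85424954 273.02747726]
 [312.01245189 241.1876961 ]]
```

View pics/p52.png

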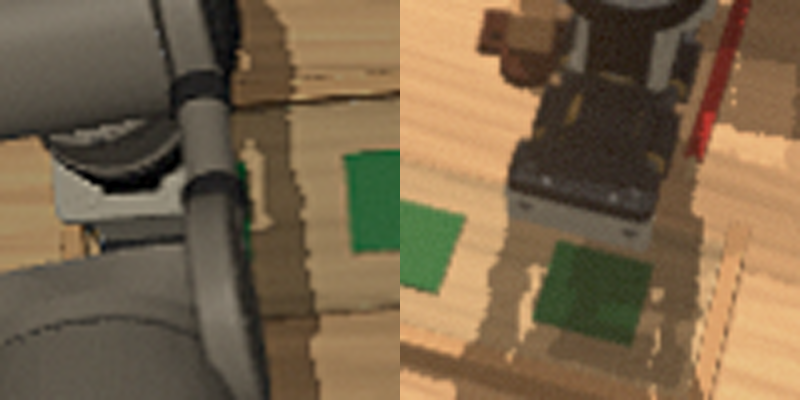

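The tool is above pad d, which is in its shadow at crop (595,295). The gripper body hides the template, as expected. I'll lower it.

```bash
python3 -m creep '[{"hand":0,"tx":0.0015,"ty":0,"tz":0.04,"spin":0},{"hand":0,"tx":0,"ty":0,"tz":0.028,"spin":0},{"hand":0,"tx":0,"ty":0,"tz":0.01,"spin":0},{"hand":0,"tx":0,"ty":0,"tz":0.004,"spin":0},{"hand":0,"tx":0,"ty":0,"tz":0,"spin":0}]' && python3 -m creep '[{"hand":0,"tx":0,"ty":0,"tz":0.002,"spin":0},{"hand":0,"tx":0,"ty":0,"tz":0,"spin":0}]'
```

```text
time: 7.98
tool_pos: [632.0, 196.1, 47.0]
tcp_rot: [3.14, -0.0, 1.647]
contact_force: [-0.3, 0.1, -0.6]
grip_width: 19.8
finger_force: 30.0
time: 8.22
tool_pos: [631.8, 195.9, 44.6]
tcp_rot: [3.141, -0.0, 1.647]
contact_force: [0.7, 1.0, -0.1]
grip_width: 19.9
finger_force: 30.0
```

```bash
python3 -m creep '[{"hand":0,"tx":0,"ty":0,"tz":0.001,"spin":0},{"hand":0,"tx":0,"ty":0,"tz":0.0005,"spin":0},{"hand":0,"tx":0,"ty":0,"tz":0,"spin":0}]' && python3 -m creep '[{"hand":0.6,"tx":0,"ty":0,"tz":0,"spin":0},{"hand":0.6,"tx":0,"ty":0,"tz":0,"spin":0},{"hand":0.6,"tx":0,"ty":0,"tz":0,"spin":0},{"hand":0.6,"tx":0,"ty":0,"tz":-0.02,"spin":0},{"hand":0.6,"tx":0,"ty":0,"tz":-0.05,"spin":0}]'
```

```text
time: 8.6
tool_pos: [631.8, 195.8, 43.9]
tcp_rot: [3.14, -0.0, 1.647]
contact_force: [-1.8, -0.9, 6.2]
grip_width: 19.8
finger_force: 30.0
time: 9.22
tool_pos: [629.8, 195.4, 110.3]
tcp_rot: [-3.135, 0.001, 1.647]
contact_force: [-0.5, 0.3, 0.4]
grip_width: 54.9
finger_force: 0.0
```

Pad contact felt at 6 N and released. Next is template_70. In tool axes at yaw 94.4° the shift is tx -88.8, ty -188.4, spin -5.7.

```bash
python3 -m creep '[{"hand":0.6,"tx":-0.0222,"ty":-0.0471,"tz":0,"spin":0},{"hand":0.6,"tx":-0.0222,"ty":-0.0471,"tz":0,"spin":0},{"hand":0.6,"tx":-0.0222,"ty":-0.0471,"tz":0,"spin":0},{"hand":0.6,"tx":-0.0222,"ty":-0.0471,"tz":0,"spin":0},{"hand":0.6,"tx":0,"ty":0,"tz":0,"spin":-5.7}]' && python3 -m creep '[{"hand":0.6,"tx":0,"ty":0,"tz":0,"spin":0},{"hand":0.6,"tx":0,"ty":0,"tz":0,"spin":0}]'; python3 - <<'E'
from plant import cams
import cv2
from h import *
c=cams.capture('scene');im=c['color']
r=[cv2.resize(im[230:310,270:350],(400,400),interpolation=cv2.INTER_CUBIC),cv2.resize(im[150:230,250:330],(400,400),interpolation=cv2.INTER_CUBIC)]
print(proj(c,[[632,196,60],[632,196,24],[451,93,60]]))
cv2.imwrite('pics/g70.png',cv2.hconcat(r)[:,:,::-1])
E
```

```text
time: 9.85
tool_pos: [446.6, 91.8, 112.2]
tcp_rot: [-3.138, -0.0, 1.747]
contact_force: [1.4, 0.6, 0.1]
grip_width: 54.9
finger_force: 0.0
time: 10.1
tool_pos: [451.1, 93.1, 112.6]
tcp_rot: [3.141, -0.0, 1.745]
contact_force: [-0.4, 0.5, 0.4]
grip_width: 55.2
finger_force: 0.0
[[309.32232328 261.76418292]
 [308.14099614 270.82561033]
 [293.04317127 197.50223874]]
```

View pics/g70.png

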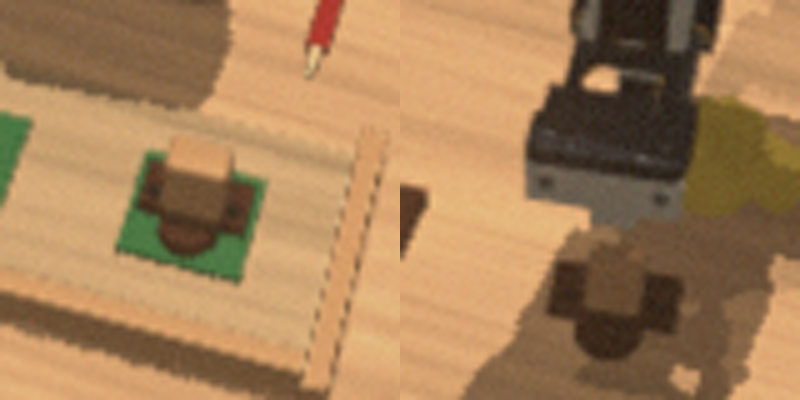

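template_52 sits centred on pad d: its grip top is at crop (200,152), against (196,159) expected. The gripper is above template_70, so I'll descend and grip.

```bash
python3 -m creep '[{"hand":0.6,"tx":0,"ty":0,"tz":0.045,"spin":0},{"hand":0.6,"tx":0,"ty":0,"tz":0.03,"spin":0},{"hand":0.6,"tx":0,"ty":0,"tz":0.009,"spin":0},{"hand":0,"tx":0,"ty":0,"tz":0,"spin":0},{"hand":0,"tx":0,"ty":0,"tz":0,"spin":0}]' && python3 -m creep '[{"hand":0,"tx":0,"ty":0,"tz":0,"spin":0},{"hand":0,"tx":0,"ty":0,"tz":0,"spin":0},{"hand":0,"tx":0,"ty":0,"tz":0,"spin":0},{"hand":0,"tx":0,"ty":0,"tz":0,"spin":0},{"hand":0,"tx":0,"ty":0,"tz":0,"spin":0}]'
```

```text
time: 10.78
tool_pos: [451.3, 93.1, 29.4]
tcp_rot: [3.14, 0.0, 1.747]
contact_force: [0.6, 0.2, -0.8]
grip_width: 39.5
finger_force: 0.0
time: 11.4
tool_pos: [450.9, 93.0, 29.1]
tcp_rot: [3.14, 0.0, 1.747]
contact_force: [-0.7, -0.5, 6.3]
grip_width: 19.8
finger_force: 30.0
```

```bash
python3 -m creep '[{"hand":0,"tx":0,"ty":0,"tz":-0.02,"spin":0},{"hand":0,"tx":0,"ty":0,"tz":-0.045,"spin":0},{"hand":0,"tx":0,"ty":0,"tz":-0.035,"spin":5.65},{"hand":0,"tx":-0.0073,"ty":0.0471,"tz":0,"spin":0},{"hand":0,"tx":-0.0073,"ty":0.0471,"tz":0,"spin":0}]' && python3 -m creep '[{"hand":0,"tx":-0.0073,"ty":0.0471,"tz":0,"spin":0},{"hand":0,"tx":-0.0073,"ty":0.0471,"tz":0,"spin":0},{"hand":0,"tx":0,"ty":0,"tz":0,"spin":0},{"hand":0,"tx":0,"ty":0,"tz":0.03,"spin":0},{"hand":0,"tx":0,"ty":0,"tz":0,"spin":0}]' && python3 -m creep '[{"hand":0,"tx":0,"ty":0,"tz":0,"spin":0}]'
```

```text
time: 12.02
tool_pos: [546.7, 85.7, 129.5]
tcp_rot: [3.14, 0.0, 1.648]
contact_force: [0.3, 0.5, -0.3]
grip_width: 19.6
finger_force: 30.0
time: 12.65
tool_pos: [637.8, 78.5, 96.0]
tcp_rot: [-3.135, -0.001, 1.648]
contact_force: [-0.4, 0.5, -0.8]
grip_width: 19.6
finger_force: 30.0
time: 12.78
tool_pos: [640.3, 78.5, 99.3]
tcp_rot: [3.141, -0.0, 1.648]
contact_force: [-0.1, -0.2, -0.2]
grip_width: 19.9
finger_force: 30.0
```

```bash
python3 -m creep '[{"hand":0,"tx":0,"ty":0.0005,"tz":0.035,"spin":0},{"hand":0,"tx":0,"ty":0,"tz":0.012,"spin":0},{"hand":0,"tx":0,"ty":0,"tz":0.005,"spin":0},{"hand":0,"tx":0,"ty":0,"tz":0.002,"spin":0},{"hand":0,"tx":0,"ty":0,"tz":0,"spin":0}]' && python3 -m creep '[{"hand":0,"tx":0,"ty":0,"tz":0.0005,"spin":0},{"hand":0,"tx":0,"ty":0,"tz":0,"spin":0}]'
```

```text
time: 13.4
tool_pos: [641.5, 78.4, 45.3]
tcp_rot: [3.14, 0.0, 1.648]
contact_force: [0.2, 0.3, -0.9]
grip_width: 19.9
finger_force: 30.0
time: 13.65
tool_pos: [641.2, 78.4, 44.3]
tcp_rot: [3.141, -0.0, 1.648]
contact_force: [-0.5, -0.1, -1.3]
grip_width: 20.1
finger_force: 30.0
```

```bash
python3 -m creep '[{"hand":0,"tx":0,"ty":0,"tz":0.001,"spin":0},{"hand":0,"tx":0,"ty":0,"tz":0,"spin":0}]'
```

```text
time: 13.9
tool_pos: [641.2, 78.4, 44.2]
tcp_rot: [3.141, 0.0, 1.648]
contact_force: [-2.6, -0.2, 6.5]
grip_width: 20.1
finger_force: 30.0
```

Contact felt, so I'll release and go to template_106.

```bash
python3 -m creep '[{"hand":0.6,"tx":0,"ty":0,"tz":0,"spin":0},{"hand":0.6,"tx":0,"ty":0,"tz":0,"spin":0},{"hand":0.6,"tx":0,"ty":0,"tz":0,"spin":0},{"hand":0.6,"tx":0,"ty":0,"tz":-0.02,"spin":0},{"hand":0.6,"tx":0,"ty":0,"tz":-0.05,"spin":0}]' && python3 -m creep '[{"hand":0.6,"tx":-0.0289,"ty":-0.0404,"tz":0,"spin":0},{"hand":0.6,"tx":-0.0289,"ty":-0.0404,"tz":0,"spin":0},{"hand":0.6,"tx":-0.0289,"ty":-0.0404,"tz":0,"spin":0},{"hand":0.6,"tx":-0.0289,"ty":-0.0404,"tz":0,"spin":0},{"hand":0.6,"tx":-0.0288,"ty":-0.0402,"tz":0,"spin":0}]' && python3 -m creep '[{"hand":0.6,"tx":0,"ty":0,"tz":0,"spin":0.7},{"hand":0.6,"tx":0,"ty":0,"tz":0,"spin":0}]'; python3 - <<'E'
from plant import cams
import cv2
from h import *
c=cams.capture('scene');im=c['color']
r=[cv2.resize(im[220:300,220:300],(400,400),interpolation=cv2.INTER_CUBIC),cv2.resize(im[140:220,190:270],(400,400),interpolation=cv2.INTER_CUBIC)]
print(proj(c,[[641,78.5,60],[451,-81,60]]))
cv2.imwrite('pics/g106.png',cv2.hconcat(r)[:,:,::-1])
E
```

```text
time: 14.52
tool_pos: [639.3, 78.3, 110.9]
tcp_rot: [-3.135, -0.001, 1.648]
contact_force: [1.2, 0.2, 0.4]
grip_width: 55.2
finger_force: 0.0
time: 15.15
tool_pos: [449.8, -82.0, 113.1]
tcp_rot: [3.141, 0.0, 1.648]
contact_force: [0.1, -0.5, -0.1]
grip_width: 55.1
finger_force: 0.0
time: 15.4
tool_pos: [451.7, -81.3, 113.3]
tcp_rot: [3.14, 0.0, 1.635]
contact_force: [0.6, -0.7, 0.7]
grip_width: 55.1
finger_force: 0.0
[[260.82659642 249.2415748 ]
 [232.53305076 180.0456899 ]]
```

View pics/g106.png

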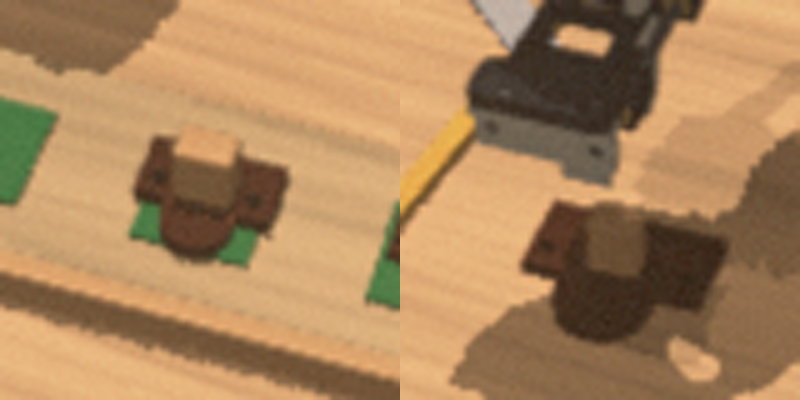

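template_70 is centred on pad c: grip top at crop (207,145), against (204,146) expected. The gripper is above template_106, so I'll descend and grip.

```bash
python3 -m creep '[{"hand":0.6,"tx":0,"ty":0,"tz":0.045,"spin":0},{"hand":0.6,"tx":0,"ty":0,"tz":0.03,"spin":0},{"hand":0.6,"tx":0,"ty":0,"tz":0.0095,"spin":0},{"hand":0,"tx":0,"ty":0,"tz":0,"spin":0},{"hand":0,"tx":0,"ty":0,"tz":0,"spin":0}]' && python3 -m creep '[{"hand":0,"tx":0,"ty":0,"tz":0,"spin":0},{"hand":0,"tx":0,"ty":0,"tz":0,"spin":0},{"hand":0,"tx":0,"ty":0,"tz":0,"spin":0},{"hand":0,"tx":0,"ty":0,"tz":0,"spin":0},{"hand":0,"tx":0,"ty":0,"tz":0,"spin":0}]'
```

```text
time: 16.08
tool_pos: [451.9, -81.2, 29.4]
tcp_rot: [3.14, 0.001, 1.636]
contact_force: [0.4, -0.2, -0.1]
grip_width: 39.6
finger_force: 0.0
time: 16.7
tool_pos: [451.3, -81.3, 29.1]
tcp_rot: [3.14, 0.0, 1.636]
contact_force: [-0.4, 0.6, 6.7]
grip_width: 19.8
finger_force: 30.0
```

```bash
python3 -m creep '[{"hand":0,"tx":0,"ty":0,"tz":-0.02,"spin":0},{"hand":0,"tx":0,"ty":0,"tz":-0.045,"spin":0},{"hand":0,"tx":0,"ty":0,"tz":-0.035,"spin":-0.75},{"hand":0,"tx":-0.0229,"ty":0.0503,"tz":0,"spin":0},{"hand":0,"tx":-0.0229,"ty":0.0503,"tz":0,"spin":0}]' && python3 -m creep '[{"hand":0,"tx":-0.0229,"ty":0.0503,"tz":0,"spin":0},{"hand":0,"tx":-0.0229,"ty":0.0503,"tz":0,"spin":0},{"hand":0,"tx":0,"ty":0,"tz":0,"spin":0},{"hand":0,"tx":0,"ty":0,"tz":0.03,"spin":0},{"hand":0,"tx":0,"ty":0,"tz":0,"spin":0}]' && python3 -m creep '[{"hand":0,"tx":0,"ty":0,"tz":0,"spin":0},{"hand":0,"tx":0,"ty":0,"tz":0,"spin":0}]'
```

```text
time: 17.32
tool_pos: [556.1, -119.5, 129.6]
tcp_rot: [3.14, 0.001, 1.649]
contact_force: [0.8, 0.9, -0.9]
grip_width: 20.0
finger_force: 30.0
time: 17.95
tool_pos: [656.1, -155.8, 95.7]
tcp_rot: [-3.135, -0.003, 1.649]
contact_force: [0.9, 0.3, -1.2]
grip_width: 19.7
finger_force: 30.0
time: 18.2
tool_pos: [659.1, -156.9, 100.1]
tcp_rot: [3.14, 0.001, 1.649]
contact_force: [-0.1, 0.5, -1.6]
grip_width: 20.0
finger_force: 30.0
```

```bash
python3 -m creep '[{"hand":0,"tx":0,"ty":0,"tz":0.035,"spin":0},{"hand":0,"tx":0,"ty":0,"tz":0.012,"spin":0},{"hand":0,"tx":0,"ty":0,"tz":0.005,"spin":0},{"hand":0,"tx":0,"ty":0,"tz":0.0025,"spin":0},{"hand":0,"tx":0,"ty":0,"tz":0,"spin":0}]' && python3 -m creep '[{"hand":0,"tx":0,"ty":0,"tz":0.001,"spin":0},{"hand":0,"tx":0,"ty":0,"tz":0,"spin":0}]'
```

```text
time: 18.82
tool_pos: [659.1, -156.9, 44.7]
tcp_rot: [3.14, 0.0, 1.649]
contact_force: [-0.5, 0.2, -0.7]
grip_width: 19.9
finger_force: 30.0
time: 19.08
tool_pos: [659.2, -156.9, 44.2]
tcp_rot: [3.14, 0.001, 1.649]
contact_force: [-0.9, 0.2, 5.0]
grip_width: 20.0
finger_force: 30.0
```

Contact felt. I'll release and go above the jig.

```bash
python3 -m creep '[{"hand":0.6,"tx":0,"ty":0,"tz":0,"spin":0},{"hand":0.6,"tx":0,"ty":0,"tz":0,"spin":0},{"hand":0.6,"tx":0,"ty":0,"tz":0,"spin":0},{"hand":0.6,"tx":0,"ty":0,"tz":-0.03,"spin":0},{"hand":0.6,"tx":0,"ty":0,"tz":-0.05,"spin":0}]' && python3 -m creep '[{"hand":0.6,"tx":-0.0325,"ty":-0.0472,"tz":0,"spin":0},{"hand":0.6,"tx":-0.0325,"ty":-0.0472,"tz":0,"spin":0},{"hand":0.6,"tx":-0.0325,"ty":-0.0472,"tz":0,"spin":0},{"hand":0.6,"tx":-0.0325,"ty":-0.0472,"tz":0,"spin":0},{"hand":0.6,"tx":-0.0325,"ty":-0.0472,"tz":0,"spin":0}]' && python3 -m creep '[{"hand":0.6,"tx":0,"ty":0,"tz":0,"spin":10.6},{"hand":0.6,"tx":0,"ty":0,"tz":0,"spin":0},{"hand":0.6,"tx":0,"ty":0,"tz":0,"spin":0}]'; python3 - <<'E'
from plant import cams
import cv2
from h import *
c=cams.capture('scene');im=c['color']
r=[cv2.resize(im[190:270,130:210],(400,400),interpolation=cv2.INTER_CUBIC),cv2.resize(im[110:190,116:196],(400,400),interpolation=cv2.INTER_CUBIC)]
print(proj(c,[[659,-157,60],[436.5,-337.3,75]]))
cv2.imwrite('pics/g88.png',cv2.hconcat(r)[:,:,::-1])
E
```

```text
time: 19.7
tool_pos: [657.4, -156.4, 121.5]
tcp_rot: [-3.137, -0.002, 1.649]
contact_force: [1.8, -0.7, -0.1]
grip_width: 55.0
finger_force: 0.0
time: 20.32
tool_pos: [434.6, -338.2, 123.1]
tcp_rot: [3.141, 0.0, 1.649]
contact_force: [0.5, -1.2, -0.2]
grip_width: 55.5
finger_force: 0.0
time: 20.7
tool_pos: [436.5, -336.8, 122.9]
tcp_rot: [3.142, -0.0, 1.468]
contact_force: [0.5, 0.6, -0.3]
grip_width: 54.9
finger_force: 0.0
[[170.12203671 225.93418339]
 [152.63306417 149.38056676]]
```

View pics/g88.png

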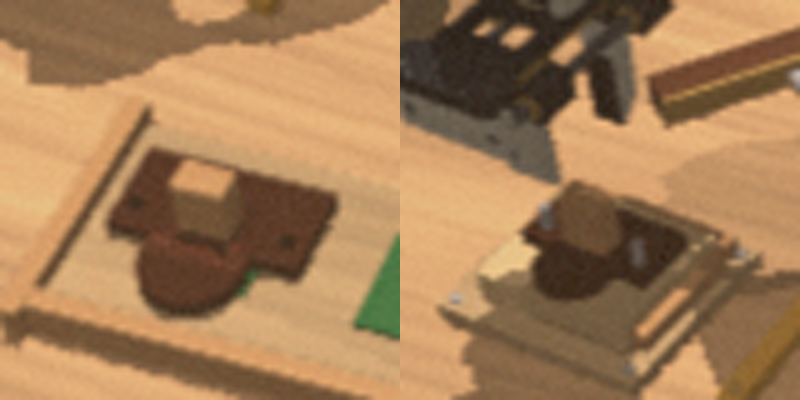

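template_106 is on pad a: grip top at crop (205,180), against (201,180) expected. The gripper is above the jig template, so I'll descend 64 mm and close.

```bash
python3 -m creep '[{"hand":0.6,"tx":0,"ty":0,"tz":0.03,"spin":0},{"hand":0.6,"tx":0,"ty":0,"tz":0.022,"spin":0},{"hand":0.6,"tx":0,"ty":0,"tz":0.01,"spin":0},{"hand":0.6,"tx":0,"ty":0,"tz":0.002,"spin":0},{"hand":0.3,"tx":0,"ty":0,"tz":0,"spin":0}]' && python3 -m creep '[{"hand":0,"tx":0,"ty":0,"tz":0,"spin":0},{"hand":0,"tx":0,"ty":0,"tz":0,"spin":0},{"hand":0,"tx":0,"ty":0,"tz":0,"spin":0},{"hand":0,"tx":0,"ty":0,"tz":0,"spin":0},{"hand":0,"tx":0,"ty":0,"tz":0,"spin":0}]' && python3 -m creep '[{"hand":0,"tx":0,"ty":0,"tz":0,"spin":0},{"hand":0,"tx":0,"ty":0,"tz":0,"spin":0}]'
```

```text
time: 21.38
tool_pos: [436.6, -337.4, 59.5]
tcp_rot: [3.141, 0.001, 1.465]
contact_force: [0.2, -0.7, -0.1]
grip_width: 49.1
finger_force: 0.0
time: 22.0
tool_pos: [436.7, -337.5, 59.4]
tcp_rot: [3.14, 0.001, 1.464]
contact_force: [3.1, 0.7, 2.7]
grip_width: 20.0
finger_force: 30.0
time: 22.25
tool_pos: [436.7, -337.5, 59.4]
tcp_rot: [3.14, 0.001, 1.464]
contact_force: [4.9, -0.1, 2.8]
grip_width: 19.8
finger_force: 30.0
```

There's only a small side load of 5 N. I'll ease it by 0.5 mm and lift slowly, straight up.

```bash
python3 -m creep '[{"hand":0,"tx":0,"ty":0.0005,"tz":0,"spin":0},{"hand":0,"tx":0,"ty":0,"tz":-0.003,"spin":0},{"hand":0,"tx":0,"ty":0,"tz":-0.004,"spin":0},{"hand":0,"tx":0,"ty":0,"tz":-0.005,"spin":0},{"hand":0,"tx":0,"ty":0,"tz":-0.005,"spin":0}]' && python3 -m creep '[{"hand":0,"tx":0,"ty":0,"tz":-0.005,"spin":0},{"hand":0,"tx":0,"ty":0,"tz":-0.005,"spin":0},{"hand":0,"tx":0,"ty":0,"tz":-0.005,"spin":0},{"hand":0,"tx":0,"ty":0,"tz":-0.01,"spin":0},{"hand":0,"tx":0,"ty":0,"tz":-0.02,"spin":0}]'
```

```text
time: 22.88
tool_pos: [436.7, -337.3, 75.2]
tcp_rot: [-3.142, -0.0, 1.464]
contact_force: [6.7, -2.1, -4.8]
grip_width: 19.7
finger_force: 30.0
time: 23.5
tool_pos: [435.9, -336.8, 121.0]
tcp_rot: [-3.14, -0.001, 1.464]
contact_force: [0.3, -0.4, -0.8]
grip_width: 20.0
finger_force: 30.0
```

Free of the dowels. I'll carry it to pad b.

```bash
python3 -m creep '[{"hand":0,"tx":0,"ty":0,"tz":-0.015,"spin":-10.6},{"hand":0,"tx":0.0401,"ty":0.0337,"tz":0,"spin":0},{"hand":0,"tx":0.0401,"ty":0.0337,"tz":0,"spin":0},{"hand":0,"tx":0.0401,"ty":0.0337,"tz":0,"spin":0},{"hand":0,"tx":0.0401,"ty":0.0337,"tz":0,"spin":0}]' && python3 -m creep '[{"hand":0,"tx":0.0401,"ty":0.0337,"tz":0,"spin":0},{"hand":0,"tx":0.0401,"ty":0.0337,"tz":0,"spin":0},{"hand":0,"tx":0.0401,"ty":0.0337,"tz":0,"spin":0},{"hand":0,"tx":0,"ty":0,"tz":0,"spin":0},{"hand":0,"tx":0,"ty":0,"tz":0.02,"spin":0}]' && python3 -m creep '[{"hand":0,"tx":0,"ty":0,"tz":0.015,"spin":0},{"hand":0,"tx":0,"ty":0,"tz":0,"spin":0},{"hand":0,"tx":0,"ty":0,"tz":0,"spin":0}]'
```

```text
time: 24.12
tool_pos: [559.1, -165.5, 136.6]
tcp_rot: [-3.142, 0.0, 1.649]
contact_force: [0.1, -0.4, -1.8]
grip_width: 20.0
finger_force: 30.0
time: 24.75
tool_pos: [650.5, -39.1, 117.5]
tcp_rot: [3.139, 0.001, 1.65]
contact_force: [0.0, -0.5, -1.6]
grip_width: 19.9
finger_force: 30.0
time: 25.12
tool_pos: [650.0, -39.6, 101.6]
tcp_rot: [3.141, 0.0, 1.648]
contact_force: [-0.1, -0.4, 0.4]
grip_width: 20.1
finger_force: 30.0
```

```bash
python3 -m creep '[{"hand":0,"tx":0.0005,"ty":0,"tz":0.035,"spin":0},{"hand":0,"tx":0,"ty":0,"tz":0.014,"spin":0},{"hand":0,"tx":0,"ty":0,"tz":0.005,"spin":0},{"hand":0,"tx":0,"ty":0,"tz":0.0015,"spin":0},{"hand":0,"tx":0,"ty":0,"tz":0,"spin":0}]' && python3 -m creep '[{"hand":0,"tx":0,"ty":0,"tz":0.001,"spin":0},{"hand":0,"tx":0,"ty":0,"tz":0,"spin":0}]'
```

```text
time: 25.75
tool_pos: [650.4, -38.6, 46.4]
tcp_rot: [3.14, 0.0, 1.649]
contact_force: [0.1, -0.2, -1.2]
grip_width: 19.7
finger_force: 30.0
time: 26.0
tool_pos: [650.0, -38.5, 44.8]
tcp_rot: [3.141, 0.0, 1.649]
contact_force: [-1.3, -0.9, -0.6]
grip_width: 19.5
finger_force: 30.0
```

```bash
python3 -m creep '[{"hand":0,"tx":0,"ty":0,"tz":0.001,"spin":0},{"hand":0,"tx":0,"ty":0,"tz":0,"spin":0}]'
```

```text
time: 26.25
tool_pos: [650.0, -38.5, 44.3]
tcp_rot: [3.141, 0.0, 1.649]
contact_force: [-1.7, 0.8, 5.6]
grip_width: 19.9
finger_force: 30.0
```

Contact felt. I'll release, back away and check all four in the top view.

```bash
python3 -m creep '[{"hand":0.6,"tx":0,"ty":0,"tz":0,"spin":0},{"hand":0.6,"tx":0,"ty":0,"tz":0,"spin":0},{"hand":0.6,"tx":0,"ty":0,"tz":0,"spin":0},{"hand":0.6,"tx":0,"ty":0,"tz":-0.03,"spin":0},{"hand":0.6,"tx":0,"ty":0,"tz":-0.05,"spin":0}]' && python3 -m creep '[{"hand":0.6,"tx":0,"ty":-0.055,"tz":-0.02,"spin":0},{"hand":0.6,"tx":0,"ty":-0.055,"tz":-0.02,"spin":0},{"hand":0.6,"tx":0,"ty":-0.055,"tz":-0.02,"spin":0},{"hand":0.6,"tx":0,"ty":-0.055,"tz":0,"spin":0},{"hand":0.6,"tx":0,"ty":0,"tz":0,"spin":0}]'; python3 - <<'E'
from plant import cams
import cv2
from h import *
c=cams.capture('top');im=c['color']
hsv=cv2.cvtColor(im,cv2.COLOR_RGB2HSV)
for nm,p,off in(('52',(632,196),3.5),('70',(641,78.5),5),('88',(650,-39),6),('106',(659,-157),7.5)):
    u=proj(c,[[*p,24]])[0].astype(int)-22
    m=cv2.inRange(hsv[u[1]:u[1]+44,u[0]:u[0]+44],(0,40,0),(15,255,95))
    m=cv2.morphologyEx(m,cv2.MORPH_OPEN,np.ones((3,3),np.uint8))
    cs,_=cv2.findContours(m,cv2.RETR_EXTERNAL,cv2.CHAIN_APPROX_NONE)
    b=np.vstack([k.reshape(-1,2) for k in cs if cv2.contourArea(k)>25])+u
    ce,sz,an=plate(c,b,24);a=np.radians(4.45)
    print(nm,'err',(ce-off*np.array([np.cos(a),np.sin(a)])-p).round(1),sz,an)
s=cams.capture('scene')['color']
cv2.imwrite('pics/end.png',cv2.hconcat([cv2.resize(im[105:175,140:340],(800,280)) ])[:,:,::-1])
cv2.imwrite('pics/end.png',cv2.vconcat([cv2.resize(im[105:175,140:340],(800,280)),cv2.resize(s[200:310,120:370],(800,320))])[:,:,::-1])
E
```

```text
time: 26.88
tool_pos: [648.6, -38.3, 122.2]
tcp_rot: [-3.137, -0.001, 1.649]
contact_force: [1.3, 0.4, 0.7]
grip_width: 54.6
finger_force: 0.0
time: 27.5
tool_pos: [426.8, -55.2, 183.4]
tcp_rot: [-3.139, -0.001, 1.648]
contact_force: [1.0, 0.3, 1.1]
grip_width: 55.1
finger_force: 0.0
52 err [-14.   -0.5] [14.8 46.9] 0.6
70 err [-1.  -1.5] [67.3 56.6] 89.9
88 err [-2.3 -1.3] [85.2 74.7] 89.9
106 err [-2.1 -1.3] [ 90.1 103.9] 0.2
```

View pics/end.png

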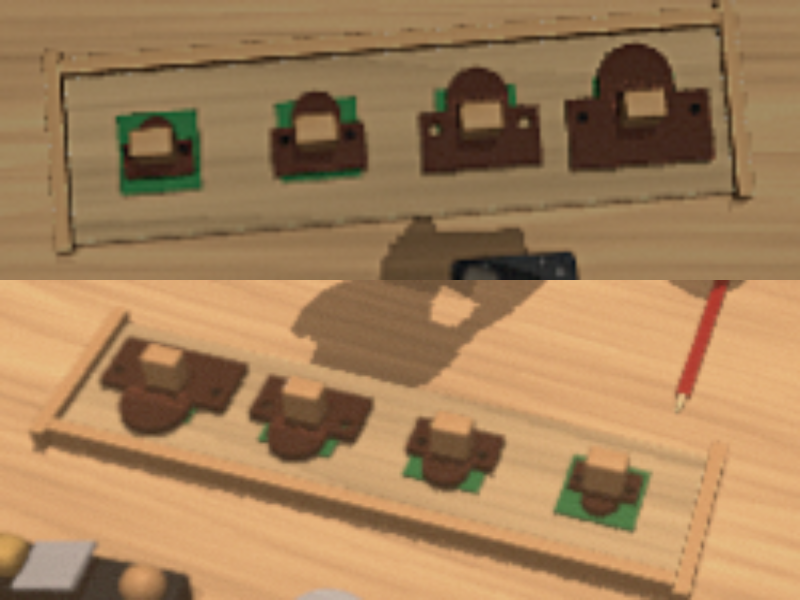

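All four templates lie flat on their pads, sized 52→106 from the vise end. The measured offsets are about 2–3 mm for 70, 88 and 106. The 52 reading came from a mask fragment (its foot strip only). By eye it is centred at (156,150) on the pad at (159,152), with the foot 11 mm inside the pad edge as expected. Handing in.

```bash
python3 -m creep '[{"hand":0.6,"tx":0,"ty":0,"tz":0,"spin":0},{"hand":0.6,"tx":0,"ty":0,"tz":0,"spin":0}]' && python3 -c "from plant import close_job; print(close_job())"
```

```text
time: 27.85
tool_pos: [431.4, -55.7, 183.3]
tcp_rot: [3.142, -0.0, 1.649]
contact_force: [-0.2, -0.0, 0.2]
grip_width: 55.0
finger_force: 0.0
the job is handed in; nothing more can be done
None
```

All four templates are on the rack in size order, with the 52 mm one at the vise end; the last pictures show each flat and within about 3 mm of centre (the 52 judged by eye), and the job was handed in at about 28 s with no verdict returned.

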